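# Slip-test the bench blocks on the tilt board

## Robot

A 6-joint arm with a two-finger parallel gripper is mounted at the origin on a cart in front of the work surface, level with it; the furniture and walls round the work are solid. World frame = base frame: x ahead of the robot, y to its left, z up, the work surface at z = 0. Lengths are in m, angles in rad, forces in N, time in s.
With the tool pointing down it reaches from about 0.3 to 0.775 m from the base axis. Payload 14.6 kg.
Tool frame: the origin (TCP) lies at the very end of the fingers, on their centre line; the grasp point (between the pads) lies ctrl.grasp_offset behind it (ctrl.grasp_offset is the distance from the TCP to the grasp point, in m); z points along the fingers, y is the line along which they close (so a half turn about z gives the same grasp; the last joint's range is limited). The gripper opens to 85 mm and grips with 20 to 120 N. Pads are 22 mm wide; open, the fingers measure 114 mm over their backs; the gripper's body (76 mm by 85 mm) begins 54 mm behind the grasp point. The pads swing forward as they close: fully open they stand 13 mm farther back than shut.
Start: joints at [-1.283, 0.3, 1.521, -0, 1.321, -0.067], TCP at [0.191, -0.516, 0.231] pointing down, gripper open.
Joint ranges: [-3.03, 3.03], [-0.79, 2.21], [0.23, 2.52], [-1.04, 4.18], [0, 3.07], [-2.55, 2.55]. Speed limits (rad/s): [2.22, 2.22, 2.57, 3.14, 3.14, 3.14].

## Interface

Orientations are given as a unit quaternion [x, y, z, w].
In Python, from station import ctrl gives the robot as it stands.
- The arm moves only by the tool apply_moves, never from a script. Its argument "moves" is a list of rows, each an object with "travel": the shift along the world's x, y, z in mm, a list of three; "yaw": the turn about the world's z in rad. In form: [{"travel": [tx, ty, tz], "yaw": yaw}, ...]. A call has exactly 5 rows; each row is the pose to reach, as a shift and turn from the pose commanded when the call began; what a row does not reach only later rows make up. A row lasts 1/12 s, in which the tool goes at most 41.7 mm and 7.16 degrees, less where a joint would pass 70% of its speed; a pose out of reach is approached as far as the arm can. A call with a gripper value outside its range is refused whole. "gripper" is the finger opening in mm, from 0 to 85.4, set as the call begins (left out, the last holds). The fingers move at their own pace and stop on an object; "newtons" is the grip in N (left out, the last holds). Time passes only in rows, so rows that repeat a pose let the fingers close, or fill a call up. It gives the time, the measured TCP pose, the force, the opening and the grip force at its end, in the units of the state.
- ctrl.state(): the state, without advancing time (a new reading comes with each control period).
- ctrl.camera(name): name is "scene" or "side" or "wrist"; returns the picture (384x512x3 uint8, red, green, blue); there is no depth.
- ctrl.calibration(name): a dict with "mtx" (3x3 intrinsics, pixels), "distortion" ([k1, k2, p1, p2, k3] as OpenCV has them; the pictures are not rectified), "extrinsics" (4x4, takes a point from camera to world coordinates). Camera axes: x right, y down, z forward; pixel columns grow to the right and rows downward; lengths in m; the calibration is good to about 2 mm. A picture is of the moment at which its call begins: read the wrist's pose just before it. calibration takes no time and is no camera call; for the wrist camera it gives the pose at the moment of the call.
- ctrl.close_job(): hands the job in; it is judged then, once.
The state is a dict: "t": time; "q": joint angles; "qvel": joint speeds; "joint_torque": joint torques, N m; "tcp_pos": TCP position; "tcp_rot": TCP orientation; "contact_force": force on the tool from outside, world axes, zero at the start; "wrist_torque": the same for the moment, N m; "width": finger opening in m; "finger_force": force on a finger pad.
Only numpy, scipy, OpenCV 4.12 (cv2) and the standard library are available. Lean on these libraries where they do the work, as an engineer would, in place of code of your own. Each camera call takes 0.05 s, during which the arm holds its last target. There are 200 camera calls.

## Task

Some of these rubber-soled bench blocks have gone slick. Raise the tilt board smoothly by its lift peg all the way up to its stop so that the slick blocks slide down into the trough, keeping your hands off the blocks while the board is tilted; then lower the board gently until it lies level again and slide each block that held its place along the board, without lifting it, onto the green-rimmed ledge, fully off the board and sitting flat. Leave the slid blocks in the trough, and do not disturb the other things on the table.

Things in the scene. Friction and masses are not known exactly. Their poses are not given: they have to be found in the camera images.
- slip_rig: slip-test rig, fixed: plywood base 446 (x) x 214 (y) x 12 mm; origin: centre of its underside, on the table. +x runs up the slope: trough with red wall at -x, tilt board, green-rimmed ledge at +x. Its +y side, with the lift peg, faces the robot. Oak cheeks (x -0.211 to -0.083, y +-0.10, 56 mm high) carry the hinge; a steel quadrant with black knob, under 90 mm high, stands at the board's -y edge
- tilt_board (a joint): board angle, rad: 0 level, grows as its +x end rises, stop at 0.47. Hinge axis along the rig's y through x -0.115, z 0.030 of the rig. Stiff friction hinge: the board stays where it is left; raising it by the peg takes about 12 N, lowering it a few N. Slick blocks start to slide between about 0.14 and 0.26 rad, good ones hold at the stop
- lift_peg (a point): grip point on the axis of the lift peg, a round steel bar 13 mm thick standing out 62 mm sideways (rig's +y, parallel to the hinge) from the board's edge near its free end, with a black 17 mm cap; 30 mm out from the board's edge, 218 mm from the hinge axis, 30 mm above bare table when level (base edge 16 mm away). The round bar may turn between the fingers. Axes move with the board
- board_top (a point): centre of the board's grey top face, 36 mm above the table when level; axes move with the board: x up the slope, y to the peg, z out of the face. Board 240 (x) x 186 (y) x 12 mm: low end over the trough at x = -0.12, free end at x = +0.12. Blocks start round x = +0.03 in four lanes at y = -0.066, -0.022, 0.022, 0.066. The thin dark line is only a mark
- trough (a point): centre of the trough's floor, 12 mm above the table, 24 mm below the level board's top; 90 mm (x) x 188 mm (y) inside; the red front wall is 56 mm above the table. Axes as the rig's
- ledge (a point): centre of the ledge's inner floor, 34.5 mm above the table, 1.5 mm lower than the level board; its open edge lies 3 mm past the board's free end, 42 mm towards -x from this point. Inside it measures 85 mm (x) by 194 mm (y), with a green rim 12 mm high round the other three sides. Axes as the rig's
- block_a: one of four bench blocks that look alike: oak core, thin black rubber sole above and below, 50 (its x) x 32 (y) x 25 mm high, 0.09 kg; origin at the centre of its underside. Starts on the level board, one to a lane, long side roughly along the slope. Which are glazed, and how many, cannot be seen: only the slope shows it. A good sole drags on the board with about 0.85 of its weight
- block_b: one of four bench blocks that look alike: oak core, thin black rubber sole above and below, 50 (its x) x 32 (y) x 25 mm high, 0.09 kg; origin at the centre of its underside. Starts on the level board, one to a lane, long side roughly along the slope. Which are glazed, and how many, cannot be seen: only the slope shows it. A good sole drags on the board with about 0.85 of its weight
- block_c: one of four bench blocks that look alike: oak core, thin black rubber sole above and below, 50 (its x) x 32 (y) x 25 mm high, 0.09 kg; origin at the centre of its underside. Starts on the level board, one to a lane, long side roughly along the slope. Which are glazed, and how many, cannot be seen: only the slope shows it. A good sole drags on the board with about 0.85 of its weight
- block_d: one of four bench blocks that look alike: oak core, thin black rubber sole above and below, 50 (its x) x 32 (y) x 25 mm high, 0.09 kg; origin at the centre of its underside. Starts on the level board, one to a lane, long side roughly along the slope. Which are glazed, and how many, cannot be seen: only the slope shows it. A good sole drags on the board with about 0.85 of its weight
- oak_strip_a: loose oak strip, 36 x 170 x 22 mm, lying on the table to the right; not part of the job
- oak_strip_b: loose thin oak strip, 24 x 150 x 19 mm, lying on the table to the right; not part of the job
Mind the look-alikes: they are no part of the job. Leave any red or turquoise look-alike of the block_d alone.

How it is judged:
On the way, in this order (a step that is already met when the one before it is completed fails the run):
1. the board begins to rise with all four blocks standing on it (value of joint tilt_board above 0.05 rad and x of block_a in the frame of board_top between -0.06 and 0.12 m and y of block_a in the frame of board_top between -0.093 and 0.093 m and z of block_a in the frame of board_top between -0.006 and 0.008 m and x of block_b in the frame of board_top between -0.06 and 0.12 m and y of block_b in the frame of board_top between -0.093 and 0.093 m and z of block_b in the frame of board_top between -0.006 and 0.008 m and x of block_c in the frame of board_top between -0.06 and 0.12 m and y of block_c in the frame of board_top between -0.093 and 0.093 m and z of block_c in the frame of board_top between -0.006 and 0.008 m and x of block_d in the frame of board_top between -0.06 and 0.12 m and y of block_d in the frame of board_top between -0.093 and 0.093 m and z of block_d in the frame of board_top between -0.006 and 0.008 m).
2. the board is up at its stop (over 0.43 rad), the slick blocks have slid into the trough and the good ones stand on the board (value of joint tilt_board above 0.43 rad and x of block_a in the frame of board_top between -0.06 and 0.12 m and y of block_a in the frame of board_top between -0.093 and 0.093 m and z of block_a in the frame of board_top between -0.006 and 0.008 m and x of block_d in the frame of board_top between -0.06 and 0.12 m and y of block_d in the frame of board_top between -0.093 and 0.093 m and z of block_d in the frame of board_top between -0.006 and 0.008 m and x of block_b in the frame of trough between -0.046 and 0.046 m and y of block_b in the frame of trough between -0.1 and 0.1 m and z of block_b in the frame of trough between -0.006 and 0.04 m and x of block_c in the frame of trough between -0.046 and 0.046 m and y of block_c in the frame of trough between -0.1 and 0.1 m and z of block_c in the frame of trough between -0.006 and 0.04 m), for 0.2 s.
3. the board is level again (under 0.03 rad) with the good blocks still standing on it (value of joint tilt_board below 0.03 rad and x of block_a in the frame of board_top between -0.06 and 0.12 m and y of block_a in the frame of board_top between -0.093 and 0.093 m and z of block_a in the frame of board_top between -0.006 and 0.008 m and x of block_d in the frame of board_top between -0.06 and 0.12 m and y of block_d in the frame of board_top between -0.093 and 0.093 m and z of block_d in the frame of board_top between -0.006 and 0.008 m), for 0.2 s.
At the end, for the whole second after the job is handed in: the board is level (under 0.03 rad); each block that held stands flat (within 0.15 rad) on the ledge, fully off the board (its centre at most 24 mm from the ledge's middle towards the board); each slick block lies in the trough; all at rest (value of joint tilt_board below 0.03 rad and x of block_a in the frame of ledge between -0.024 and 0.046 m and y of block_a in the frame of ledge between -0.098 and 0.098 m and z of block_a in the frame of ledge between -0.006 and 0.008 m and angle between each of block_a, block_d's own z axis and vertical below 0.15 rad and x of block_d in the frame of ledge between -0.024 and 0.046 m and y of block_d in the frame of ledge between -0.098 and 0.098 m and z of block_d in the frame of ledge between -0.006 and 0.008 m and x of block_b in the frame of trough between -0.046 and 0.046 m and y of block_b in the frame of trough between -0.1 and 0.1 m and z of block_b in the frame of trough between -0.006 and 0.04 m and x of block_c in the frame of trough between -0.046 and 0.046 m and y of block_c in the frame of trough between -0.1 and 0.1 m and z of block_c in the frame of trough between -0.006 and 0.04 m and linear speed of each of block_a, block_b, block_c, block_d below 0.02 m/s); the robot touches nothing.
It fails at once if a block is touched while the board is tilted by more than 0.06 rad (value of joint tilt_board above 0.06 rad and (contact force between any of the arm, the fingers and block_a above 0.5 N or contact force between any of the arm, the fingers and block_b above 0.5 N or contact force between any of the arm, the fingers and block_c above 0.5 N or contact force between any of the arm, the fingers and block_d above 0.5 N)).
It fails at once if a block is picked up (60 mm above the table while the board is level) (value of joint tilt_board below 0.03 rad and height (world z) of any of block_a, block_b, block_c, block_d above 0.06 m).
It fails at once if the board is thrown up or slammed down (over 1.5 rad/s) (velocity of joint tilt_board above 1.5 rad/s or velocity of joint tilt_board below -1.5 rad/s).
It fails at once if an oak strip is disturbed (moved 20 mm) (distance of any of oak_strip_a, oak_strip_b from where it was at the start of the episode above 0.02 m).
It also fails if it takes over 70 s, if anything falls off the work surface, if the arm or the gripper's body presses on something with over 40 N, if the wrist force passes 120 N, or if a joint passes its speed limit or range.

## Working session

There is one attempt and no reset: what is moved stays moved. The work goes in short steps, Python scripts to look and compute and a tool call to move; the robot and the scene stay as the last step left them, time stands still between calls to the robot, and variables do not carry over. Pictures are saved under pics/ and viewed, at most 10 in all, crops included, and the job is handed in when it is done.

Besides the shell and the picture viewer there is one more tool, called after "Request:" as name(argument=value, ...), one argument or row to a line, values as JSON. apply_moves: Moves the arm, as the interface text tells. Its arguments: {"type":"object","properties":{"moves":{"type":"array","items":{"type":"object","properties":{"travel":{"type":"array","items":{"type":"number"}},"yaw":{"type":"number"}}}},"gripper":{"type":"number"},"newtons":{"type":"number"}},"required":["moves"]}

```bash
mkdir -p pics; python3 - <<'E'
from station import ctrl
import cv2,numpy as np
s=ctrl.state();print({k:np.round(v,3).tolist() for k,v in s.items()}, ctrl.grasp_offset)
for n in ("scene","side"):
    im=ctrl.camera(n);cv2.imwrite(f"pics/{n}0.png",im[:,:,::-1])
    c=ctrl.calibration(n);print(n,np.round(c["mtx"],1).tolist(),np.round(c["distortion"],4),np.round(c["extrinsics"],3).tolist())
E
```

```text
{'t': 0.0, 'q': [-1.283, 0.3, 1.522, -0.0, 1.321, -0.067], 'qvel': [0.0, 0.0, -0.001, 0.001, 0.0, -0.002], 'joint_torque': [0.002, -54.35, -36.179, -0.0, 0.004, 0.0], 'tcp_pos': [0.191, -0.516, 0.231], 'tcp_rot': [0.984, 0.176, -0.0, -0.001], 'contact_force': [0.129, 0.732, -0.685], 'wrist_torque': [0.039, -0.002, 0.023], 'finger_force': 0.0, 'width': 0.085} 0.0187
scene [[467.0, 0.0, 264.6], [0.0, 467.0, 187.5], [0.0, 0.0, 1.0]] [-0.014  0.     0.     0.     0.   ] [[-0.744, -0.43, 0.511, -0.299], [-0.668, 0.46, -0.586, 0.875], [0.017, -0.777, -0.63, 1.011], [0.0, 0.0, 0.0, 1.0]]
side [[381.3, 0.0, 260.4], [0.0, 381.3, 190.6], [0.0, 0.0, 1.0]] [-0.0919  0.      0.      0.      0.    ] [[-0.998, -0.026, 0.049, 0.462], [-0.054, 0.654, -0.755, 0.72], [-0.013, -0.756, -0.654, 0.67], [0.0, 0.0, 0.0, 1.0]]
```

View pics/scene0.png

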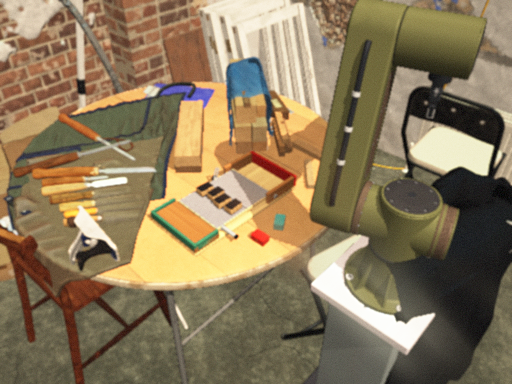

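View pics/side0.png

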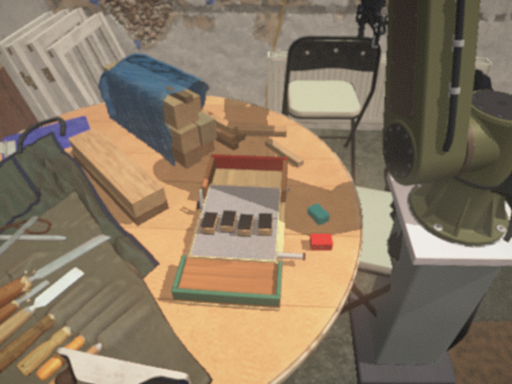

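The side view shows the rig with the red trough at about (245,170), the green ledge at (230,280), the four blocks at row ~222, and the peg tip at (303,256). Red and turquoise look-alikes stand at (320,241) and (318,214), robot side. I'll look at crops for accurate pixels.

```bash
python3 - <<'E'
import cv2
a=cv2.imread("pics/side0.png")[145:310,165:345];cv2.imwrite("pics/side0c.png",cv2.resize(a,None,fx=3.6,fy=3.6,interpolation=cv2.INTER_CUBIC))
a=cv2.imread("pics/scene0.png")[140:255,140:310];cv2.imwrite("pics/scene0c.png",cv2.resize(a,None,fx=4.6,fy=4.6,interpolation=cv2.INTER_CUBIC))
E
```

```text
(no output)
```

View pics/side0c.png

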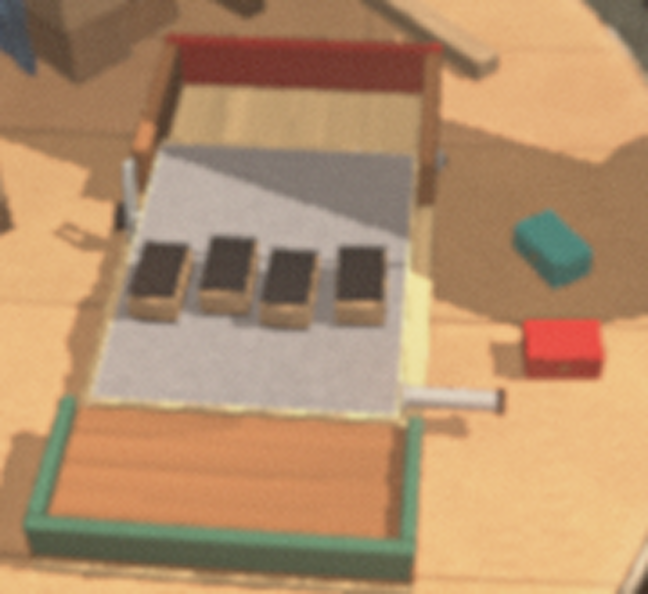

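View pics/scene0c.png

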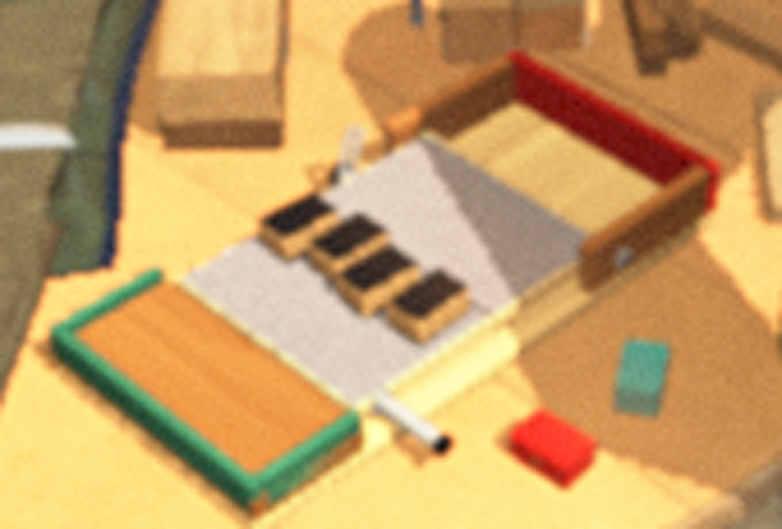

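The side crop shows the peg cap at (502,401), the board corners at (401,414), (88,402), (160,147) and (413,156), and the block tops near row 270. The scene crop shows the cap at (441,443). Next I triangulate these.

```bash
cat > h.py <<'E'
import cv2,numpy as np
from station import ctrl
def PM(n):
    c=ctrl.calibration(n);K=np.array(c["mtx"]);d=np.array(c["distortion"],float);E=np.array(c["extrinsics"]);return K,d,E
def ray(n,uv):
    K,d,E=PM(n);p=cv2.undistortPoints(np.array([[uv]],float),K,d)[0,0]
    v=E[:3,:3]@np.array([p[0],p[1],1]);return E[:3,3],v/np.linalg.norm(v)
def atz(n,uv,z):
    o,v=ray(n,uv);return o+v*(z-o[2])/v[2]
def tri(rs):
    A=np.zeros((3,3));b=np.zeros(3)
    for o,v in rs:
        M=np.eye(3)-np.outer(v,v);A+=M;b+=M@o
    return np.linalg.solve(A,b)
def proj(n,X):
    K,d,E=PM(n);R=E[:3,:3].T;return cv2.projectPoints(np.array(X,float).reshape(-1,3),cv2.Rodrigues(R)[0],-R@E[:3,3],K,d)[0][:,0]
sc=lambda u,v:((u+.5)/3.6-.5+165,(v+.5)/3.6-.5+145)
cc=lambda u,v:((u+.5)/4.6-.5+140,(v+.5)/4.6-.5+140)
E
python3 - <<'E'
from h import *
P={'pegcap':((502,401),(441,443)),'pegroot':((405,397),(375,397)),'free+y':((401,414),(362,404)),'free-y':((88,402),(183,278)),'low+y':((413,156),(583,240)),'low-y':((160,147),(427,135)),
'ledge+':((413,545),(250,490)),'ledge-':((27,527),(52,335)),'red+':((441,45),(718,170)),'red-':((168,38),(517,53)),
'b1':((161,268),(301,215)),'b2':((229,263),(350,236)),'b3':((290,277),(380,268)),'b4':((360,273),(429,295)),'redblk':((563,334),(553,435)),'turq':((552,240),(644,362))}
for k,(a,b) in P.items():
    X=tri([ray('side',sc(*a)),ray('scene',cc(*b))]);e=np.linalg.norm(proj('side',X)-sc(*a))+np.linalg.norm(proj('scene',X)-cc(*b))
    print(k,np.round(X*1000),round(e,2))
E
```

```text
pegcap [405. 194.  33.] 0.5
pegroot [463. 196.  37.] 0.71
free+y [465. 207.  36.] 1.5
free-y [653. 200.  28.] 1.84
low+y [461.  -6.  50.] 0.36
low-y [646. -35.  30.] 0.75
ledge+ [456. 307.  44.] 2.25
ledge- [667. 299.  36.] 0.85
red+ [ 442. -133.   53.] 1.12
red- [ 655. -145.   47.] 0.08
b1 [618. 117.  58.] 0.13
b2 [576. 109.  58.] 0.46
b3 [537. 119.  57.] 0.69
b4 [493. 115.  57.] 0.0
redblk [364. 131.  24.] 0.22
turq [366.  40.  21.] 1.83
```

```bash
cat >> h.py <<'E'
def w(p,m):
    c,s=np.cos(p[2]),np.sin(p[2]);m=np.atleast_2d(m);return np.c_[p[0]+c*m[:,0]-s*m[:,1],p[1]+s*m[:,0]+c*m[:,1],m[:,2]]
E
python3 - <<'E'
from h import *
from scipy.optimize import least_squares
S=[(502,401),(401,414),(88,402),(413,156),(160,147),(413,545),(27,527),(441,45),(168,38)]
C=[(441,443),(362,404),(183,278),(583,240),(427,135),(250,490),(52,335),(718,170),(517,53)]
S=np.array([sc(*a) for a in S]);C=np.array([cc(*a) for a in C])
def model(p):
    c=p[3];return w(p,[(.103,.153,.03),(c+.12,.093,.036),(c+.12,-.093,.036),(c-.12,.093,.036),(c-.12,-.093,.036),(.223,p[4],.0465),(.223,-p[4],.0465),(-.223,p[5],.056),(-.223,-p[5],.056)])
def r(p):
    m=model(p);return np.r_[(proj('side',m)-S).ravel(),(proj('scene',m)-C).ravel()]
s=least_squares(r,[.56,.08,1.52,.005,.105,.105],loss='soft_l1',x_scale=.01);print(np.round(s.x,4))
print(np.round(s.fun.reshape(-1,2),1).tolist())
p=s.x;np.save('rig.npy',p)
print('peg',np.round(w(p,[[.103,.123,.03],[.103,.155,.03],[p[3],0,.036],[p[3]+.165,0,.0345]]),4))
E
```

```text
[0.5543 0.0848 1.5469 0.0043 0.1037 0.105 ]
[[0.4, -0.2], [0.1, 0.8], [0.2, -0.7], [1.2, -1.2], [0.1, -1.6], [0.0, 2.1], [0.2, 0.2], [-0.6, -1.0], [-0.2, -1.6], [0.7, 0.7], [-1.3, 1.4], [-1.7, 0.3], [5.1, 0.4], [-0.2, -0.6], [-0.4, -0.7], [-1.2, -1.3], [0.1, -1.9], [-0.6, -1.3]]
peg [[0.4338 0.1907 0.03  ]
 [0.4018 0.1914 0.03  ]
 [0.5544 0.0891 0.036 ]
 [0.5583 0.254  0.0345]]
```

The rig pose fits to about 1–2 mm. The peg grip point is at about (0.429, 0.191, 0.030). Moving over it now.

Request:
apply_moves(
  moves=[
    {"travel": [13,38,0],"yaw": -0.1},
    {"travel": [26,76,0],"yaw": -0.2},
    {"travel": [39,114,0],"yaw": -0.3},
    {"travel": [52,152,0],"yaw": -0.378},
    {"travel": [64,191,0],"yaw": -0.378},
  ],
  gripper=50,
  newtons=70,
)

```text
t: 0.52
tcp_pos: [0.2551, -0.3229, 0.2309]
tcp_rot: [1.0, -0.014, -0.0, -0.0]
contact_force: [0.8, 0.4, 0.8]
width: 0.05
finger_force: 0.0
```

Request:
apply_moves(
  moves=[
    {"travel": [13,38,0],"yaw": 0},
    {"travel": [26,76,0],"yaw": 0},
    {"travel": [39,114,0],"yaw": 0},
    {"travel": [52,152,0],"yaw": 0},
    {"travel": [64,191,0],"yaw": 0},
  ],
)

```text
t: 0.93
tcp_pos: [0.319, -0.1319, 0.2313]
tcp_rot: [1.0, -0.012, 0.0, 0.0]
contact_force: [1.8, -0.9, -1.2]
width: 0.0497
finger_force: 0.0
```

Request:
apply_moves(
  moves=[
    {"travel": [13,38,0],"yaw": 0},
    {"travel": [26,76,0],"yaw": 0},
    {"travel": [39,114,0],"yaw": 0},
    {"travel": [52,152,0],"yaw": 0},
    {"travel": [64,191,0],"yaw": 0},
  ],
)

```text
t: 1.35
tcp_pos: [0.3831, 0.0594, 0.2313]
tcp_rot: [1.0, -0.012, 0.0, 0.0]
contact_force: [1.5, -0.3, 0.8]
width: 0.0501
finger_force: 0.0
```

Request:
apply_moves(
  moves=[
    {"travel": [12,34,-10],"yaw": 0},
    {"travel": [24,68,-30],"yaw": 0},
    {"travel": [36,102,-50],"yaw": 0},
    {"travel": [44,128,-70],"yaw": 0},
    {"travel": [46,134,-90],"yaw": 0},
  ],
)

```text
t: 1.77
tcp_pos: [0.4294, 0.1944, 0.1399]
tcp_rot: [1.0, -0.01, -0.0, -0.0]
contact_force: [1.2, -0.4, -0.8]
width: 0.0499
finger_force: 0.0
```

Request:
apply_moves(
  moves=[
    {"travel": [0,0,0],"yaw": 0},
    {"travel": [0,0,0],"yaw": 0},
    {"travel": [0,0,0],"yaw": 0},
    {"travel": [0,0,0],"yaw": 0},
    {"travel": [0,0,0],"yaw": 0},
  ],
)

```text
t: 2.18
tcp_pos: [0.4295, 0.1907, 0.1426]
tcp_rot: [1.0, -0.012, 0.001, -0.0]
contact_force: [-0.4, -0.3, -0.3]
width: 0.0499
finger_force: 0.0
```

```bash
python3 - <<'E'
from h import *
s=ctrl.state();print({k:np.round(s[k],4).tolist() for k in('t','q','tcp_pos','tcp_rot','contact_force','width')})
p=np.load('rig.npy')
pts=proj('wrist',w(p,[[.103,.153,.03],[.103,.123,.03],[.103,.093,.03]]));print(np.round(pts))
im=ctrl.camera('wrist')[:,:,::-1].copy()
for u,v in pts: cv2.circle(im,(int(u),int(v)),3,(0,0,255),1)
cv2.imwrite('pics/w1.png',im)
E
```

```text
{'t': 2.1833, 'q': [0.3399, 0.2212, 1.8423, -0.0, 1.076, 1.9351], 'tcp_pos': [0.4295, 0.1907, 0.1426], 'tcp_rot': [0.9999, -0.0122, 0.001, -0.0004], 'contact_force': [-0.4358, -0.3085, -0.3028], 'width': 0.0499}
[[258. 216.]
 [258. 186.]
 [258. 154.]]
```

View pics/w1.png

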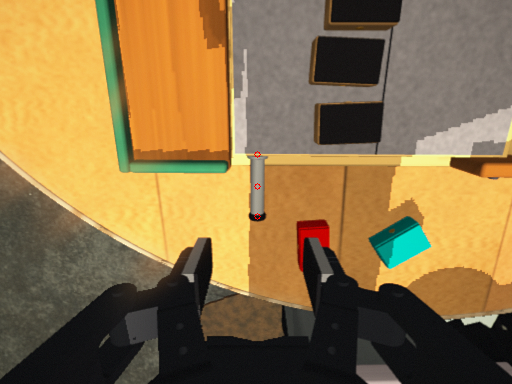

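The wrist view shows the projected peg points right on the bar (column 258, rows 154–216), so I can descend and grip.

Request:
apply_moves(
  moves=[
    {"travel": [0,0,-35],"yaw": 0},
    {"travel": [0,0,-70],"yaw": 0},
    {"travel": [0,0,-100],"yaw": 0},
    {"travel": [0,0,-120],"yaw": 0},
    {"travel": [0,0,-131],"yaw": 0},
  ],
)

```text
t: 2.65
tcp_pos: [0.4283, 0.1907, 0.0085]
tcp_rot: [1.0, -0.012, -0.001, 0.0]
contact_force: [-0.4, -0.2, 0.5]
width: 0.05
finger_force: 0.0
```

Request:
apply_moves(
  moves=[
    {"travel": [0,0,0],"yaw": 0},
    {"travel": [0,0,0],"yaw": 0},
    {"travel": [0,0,0],"yaw": 0},
    {"travel": [0,0,0],"yaw": 0},
    {"travel": [0,0,0],"yaw": 0},
  ],
  gripper=0,
)

```text
t: 3.07
tcp_pos: [0.4299, 0.1912, 0.0119]
tcp_rot: [1.0, -0.012, 0.001, -0.0]
contact_force: [1.0, -5.2, 4.0]
width: 0.0107
finger_force: 68.2
```

Request:
apply_moves(
  moves=[
    {"travel": [0,0,0],"yaw": 0},
    {"travel": [0,0,0],"yaw": 0},
    {"travel": [0,0,0],"yaw": 0},
    {"travel": [0,0,0],"yaw": 0},
    {"travel": [0,0,0],"yaw": 0},
  ],
)

```text
t: 3.48
tcp_pos: [0.4299, 0.1912, 0.0119]
tcp_rot: [1.0, -0.012, 0.001, -0.0]
contact_force: [-1.0, -5.8, 5.4]
width: 0.011
finger_force: 68.2
```

Request:
apply_moves(
  moves=[
    {"travel": [0,0,3.4],"yaw": 0},
    {"travel": [0,-0.1,6.8],"yaw": 0},
    {"travel": [0,-0.2,10.2],"yaw": 0},
    {"travel": [0,-0.4,13.7],"yaw": 0},
    {"travel": [0,-0.7,17],"yaw": 0},
  ],
)

```text
t: 3.9
tcp_pos: [0.4299, 0.1906, 0.0281]
tcp_rot: [1.0, -0.012, 0.001, -0.0]
contact_force: [7.3, 0.2, -15.1]
width: 0.0106
finger_force: 67.9
```

Request:
apply_moves(
  moves=[
    {"travel": [0,-0.3,3.5],"yaw": 0},
    {"travel": [0,-0.6,6.9],"yaw": 0},
    {"travel": [0,-1.0,10.2],"yaw": 0},
    {"travel": [0,-1.5,13.6],"yaw": 0},
    {"travel": [0,-2.0,17],"yaw": 0},
  ],
)

```text
t: 4.32
tcp_pos: [0.4297, 0.1887, 0.0451]
tcp_rot: [1.0, -0.012, 0.001, -0.001]
contact_force: [5.9, 1.6, -13.6]
width: 0.0106
finger_force: 68.0
```

Request:
apply_moves(
  moves=[
    {"travel": [0,-0.5,3.4],"yaw": 0},
    {"travel": [0,-1.1,6.7],"yaw": 0},
    {"travel": [0,-1.8,10.1],"yaw": 0},
    {"travel": [0,-2.5,13.4],"yaw": 0},
    {"travel": [0,-3.3,16.8],"yaw": 0},
  ],
)

```text
t: 4.73
tcp_pos: [0.4297, 0.1856, 0.062]
tcp_rot: [1.0, -0.012, 0.001, -0.001]
contact_force: [5.9, 3.7, -11.8]
width: 0.0104
finger_force: 68.1
```

Request:
apply_moves(
  moves=[
    {"travel": [0,-0.8,3.3],"yaw": 0},
    {"travel": [0,-1.7,6.6],"yaw": 0},
    {"travel": [0,-2.6,9.9],"yaw": 0},
    {"travel": [0,-3.6,13.1],"yaw": 0},
    {"travel": [0,-4.6,16.4],"yaw": 0},
  ],
)

```text
t: 5.15
tcp_pos: [0.4295, 0.1813, 0.0784]
tcp_rot: [1.0, -0.012, 0.001, -0.001]
contact_force: [2.7, 7.0, -9.7]
width: 0.0105
finger_force: 68.1
```

Request:
apply_moves(
  moves=[
    {"travel": [0,-1.1,3.2],"yaw": 0},
    {"travel": [0,-2.2,6.5],"yaw": 0},
    {"travel": [0,-3.4,9.7],"yaw": 0},
    {"travel": [0,-4.6,12.9],"yaw": 0},
    {"travel": [0,-5.9,16],"yaw": 0},
  ],
)

```text
t: 5.57
tcp_pos: [0.4294, 0.1757, 0.0945]
tcp_rot: [1.0, -0.012, 0.001, -0.001]
contact_force: [1.6, 10.8, -10.1]
width: 0.0107
finger_force: 68.2
```

Request:
apply_moves(
  moves=[
    {"travel": [0,-1.3,3.2],"yaw": 0},
    {"travel": [0,-2.7,6.3],"yaw": 0},
    {"travel": [0,-4.2,9.4],"yaw": 0},
    {"travel": [0,-5.7,12.5],"yaw": 0},
    {"travel": [0,-7.0,15],"yaw": 0},
  ],
)

```text
t: 5.98
tcp_pos: [0.4292, 0.1692, 0.1098]
tcp_rot: [1.0, -0.012, 0.001, -0.002]
contact_force: [-0.2, 15.0, -6.6]
width: 0.0106
finger_force: 68.2
```

Request:
apply_moves(
  moves=[
    {"travel": [0,0,0],"yaw": 0},
    {"travel": [0,0,0],"yaw": 0},
    {"travel": [0,0,0],"yaw": 0},
    {"travel": [0,0,0],"yaw": 0},
    {"travel": [0,0,0],"yaw": 0},
  ],
)

```text
t: 6.4
tcp_pos: [0.4293, 0.169, 0.1101]
tcp_rot: [1.0, -0.012, 0.001, -0.001]
contact_force: [-3.2, 10.5, 2.2]
width: 0.0102
finger_force: 69.2
```

```bash
python3 - <<'E'
from h import *
a=ctrl.camera('side')[130:310,165:345,::-1];b=ctrl.camera('scene')[120:255,140:330,::-1]
a=cv2.resize(a,(400,400));b=cv2.resize(b,(400,284));b=cv2.copyMakeBorder(b,0,116,0,0,0)
cv2.imwrite('pics/up.png',np.hstack([a,b]))
E
```

```text
(no output)
```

View pics/up.png

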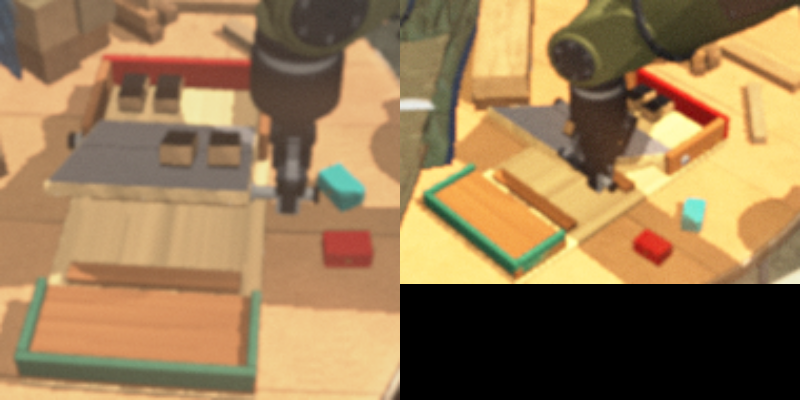

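The left and right halves show the two far-lane blocks (rig −y) in the trough at (130,92) and (168,92). The two peg-side blocks still stand on the raised board at (178,148) and (224,148). I'll lower it along the same arc.

Request:
apply_moves(
  moves=[
    {"travel": [0,1.3,-2.5],"yaw": 0},
    {"travel": [0,2.8,-5.6],"yaw": 0},
    {"travel": [0,4.3,-8.7],"yaw": 0},
    {"travel": [0,5.7,-11.8],"yaw": 0},
    {"travel": [0,7.0,-15],"yaw": 0},
  ],
)

```text
t: 6.92
tcp_pos: [0.4295, 0.1756, 0.0951]
tcp_rot: [1.0, -0.012, 0.001, -0.001]
contact_force: [-3.5, 4.5, 5.7]
width: 0.0107
finger_force: 69.5
```

Request:
apply_moves(
  moves=[
    {"travel": [0,1.3,-3.1],"yaw": 0},
    {"travel": [0,2.5,-6.3],"yaw": 0},
    {"travel": [0,3.7,-9.5],"yaw": 0},
    {"travel": [0,4.8,-12.8],"yaw": 0},
    {"travel": [0,5.9,-16],"yaw": 0},
  ],
)

```text
t: 7.33
tcp_pos: [0.4296, 0.1811, 0.0791]
tcp_rot: [1.0, -0.011, 0.001, -0.0]
contact_force: [-1.7, 2.6, 5.3]
width: 0.0107
finger_force: 69.6
```

Request:
apply_moves(
  moves=[
    {"travel": [0,1.0,-3.3],"yaw": 0},
    {"travel": [0,2.0,-6.5],"yaw": 0},
    {"travel": [0,2.9,-9.8],"yaw": 0},
    {"travel": [0,3.8,-13.1],"yaw": 0},
    {"travel": [0,4.6,-16.4],"yaw": 0},
  ],
)

```text
t: 7.75
tcp_pos: [0.4297, 0.1857, 0.0615]
tcp_rot: [1.0, -0.012, 0.001, -0.0]
contact_force: [3.4, 3.6, 6.2]
width: 0.0104
finger_force: 70.9
```

Request:
apply_moves(
  moves=[
    {"travel": [0,0.8,-3.4],"yaw": 0},
    {"travel": [0,1.5,-6.7],"yaw": 0},
    {"travel": [0,2.2,-10.1],"yaw": 0},
    {"travel": [0,2.8,-13.4],"yaw": 0},
    {"travel": [0,3.3,-16.8],"yaw": 0},
  ],
)

```text
t: 8.17
tcp_pos: [0.4297, 0.1888, 0.0443]
tcp_rot: [1.0, -0.012, 0.001, -0.0]
contact_force: [4.0, 3.2, 3.4]
width: 0.0106
finger_force: 72.0
```

Request:
apply_moves(
  moves=[
    {"travel": [0,0.5,-3.4],"yaw": 0},
    {"travel": [0,1.0,-6.8],"yaw": 0},
    {"travel": [0,1.4,-10.1],"yaw": 0},
    {"travel": [0,1.7,-13.5],"yaw": 0},
    {"travel": [0,2.0,-17],"yaw": 0},
  ],
)

```text
t: 8.58
tcp_pos: [0.4298, 0.1905, 0.0274]
tcp_rot: [1.0, -0.012, 0.001, 0.0]
contact_force: [5.6, -0.0, 5.5]
width: 0.0102
finger_force: 72.2
```

Request:
apply_moves(
  moves=[
    {"travel": [0,0.3,-3.3],"yaw": 0},
    {"travel": [0,0.5,-6.8],"yaw": 0},
    {"travel": [0,0.6,-10.2],"yaw": 0},
    {"travel": [0,0.7,-13.6],"yaw": 0},
    {"travel": [0,0.7,-17],"yaw": 0},
  ],
)

```text
t: 9.0
tcp_pos: [0.4301, 0.1912, 0.0115]
tcp_rot: [1.0, -0.012, 0.001, -0.0]
contact_force: [-24.8, -13.3, 88.9]
width: 0.0104
finger_force: 82.6
```

Request:
apply_moves(
  moves=[
    {"travel": [0,0,0],"yaw": 0},
    {"travel": [0,0,0],"yaw": 0},
    {"travel": [0,0,-0.5],"yaw": 0},
    {"travel": [0,0,-0.5],"yaw": 0},
    {"travel": [0,0,-0.5],"yaw": 0},
  ],
)

```text
t: 9.42
tcp_pos: [0.43, 0.1911, 0.0119]
tcp_rot: [1.0, -0.012, 0.001, -0.0]
contact_force: [-9.6, -8.2, 41.0]
width: 0.0104
finger_force: 77.8
```

Request:
apply_moves(
  moves=[
    {"travel": [0,0,0.5],"yaw": 0},
    {"travel": [0,0,0.5],"yaw": 0},
    {"travel": [0,0,0.5],"yaw": 0},
    {"travel": [0,0,0.5],"yaw": 0},
    {"travel": [0,0,0.5],"yaw": 0},
  ],
  gripper=45,
)

```text
t: 9.83
tcp_pos: [0.4287, 0.1911, 0.0099]
tcp_rot: [1.0, -0.012, -0.0, 0.0]
contact_force: [-0.7, 0.4, 0.1]
width: 0.045
finger_force: 0.0
```

Request:
apply_moves(
  moves=[
    {"travel": [0,0,10],"yaw": 0},
    {"travel": [0,0,30],"yaw": 0},
    {"travel": [0,0,60],"yaw": 0},
    {"travel": [0,0,95],"yaw": 0},
    {"travel": [0,0,130],"yaw": 0},
  ],
)

```text
t: 10.25
tcp_pos: [0.4285, 0.1911, 0.1421]
tcp_rot: [1.0, -0.012, -0.0, 0.0]
contact_force: [-0.1, -0.6, 0.1]
width: 0.045
finger_force: 0.0
```

Request:
apply_moves(
  moves=[
    {"travel": [0,-30,25],"yaw": 0},
    {"travel": [0,-60,50],"yaw": 0},
    {"travel": [0,-80,55],"yaw": 0},
    {"travel": [0,-80,55],"yaw": 0},
    {"travel": [0,-80,55],"yaw": 0},
  ],
  gripper=0,
)

```text
t: 10.67
tcp_pos: [0.4291, 0.1107, 0.1961]
tcp_rot: [1.0, -0.013, 0.001, -0.0]
contact_force: [0.3, -0.3, -0.1]
width: -0.0001
finger_force: 0.0
```

```bash
python3 - <<'E'
from h import *
s=ctrl.state();print({k:np.round(s[k],4).tolist() for k in('t','q','tcp_pos','contact_force','width')})
p=np.load('rig.npy')
pts=proj('wrist',w(p,[[.1243,.093,.036],[.103,.153,.03],[.1243,-.093,.036]]))
c=ctrl.calibration('wrist');np.savez('w2.npz',**{k:np.array(c[k]) for k in c})
im=ctrl.camera('wrist')[:,:,::-1].copy()
for u,v in pts: cv2.circle(im,(int(u),int(v)),3,(0,0,255),1)
cv2.imwrite('pics/w2.png',cv2.resize(im,(800,600)))
E
```

```text
{'t': 10.6667, 'q': [0.1698, 0.095, 1.8524, 0.0001, 1.193, 1.7656], 'tcp_pos': [0.4291, 0.1107, 0.1961], 'contact_force': [0.3282, -0.2649, -0.1147], 'width': -0.0001}
```

View pics/w2.png

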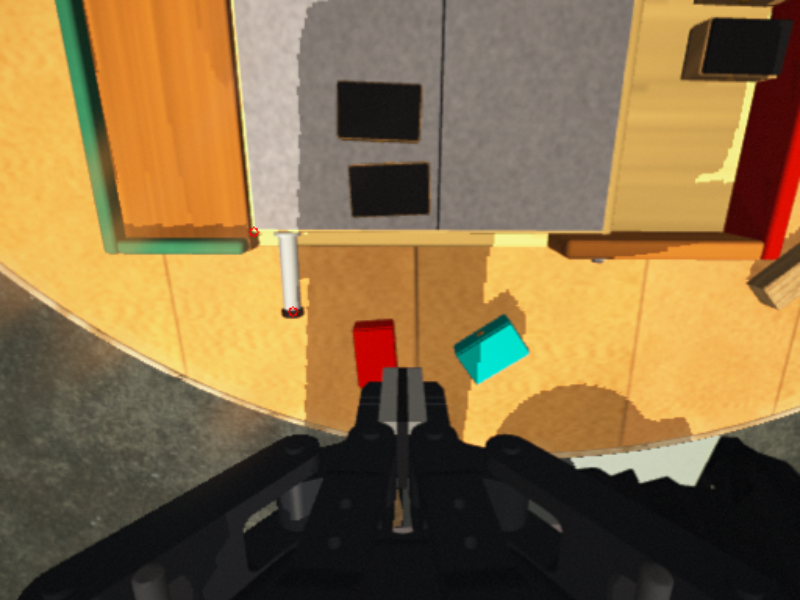

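The wrist view shows the board level, with the peg points matching. The good blocks' tops are centred at (378,111) and (389,190), and one slick block is visible in the trough at the right.

```bash
python3 - <<'E'
from h import *
p=np.load('rig.npy');f=512/800
for name,cs in (('b3',[(337,82),(421,85),(418,141),(337,136)]),('b4',[(350,167),(428,163),(428,213),(352,216)])):
    X=np.array([atz('wrist',((u+.5)*f-.5,(v+.5)*f-.5),.061) for u,v in cs])
    c,s=np.cos(p[2]),np.sin(p[2]);d=X[:,:2]-p[:2];r=np.c_[c*d[:,0]+s*d[:,1],-s*d[:,0]+c*d[:,1]]
    print(name,np.round(X*1000,1).tolist(),'rig',np.round(r*1000,1).tolist(),np.round(r.mean(0)*1000,1),'world c',np.round(X.mean(0)*1000,1))
E
```

```text
b3 [[550.4, 145.7, 61.0], [547.7, 98.4, 61.0], [518.0, 100.5, 61.0], [521.9, 147.7, 61.0]] rig [[60.9, 5.3], [13.5, 6.9], [14.9, 36.7], [62.2, 33.9]] [37.9 20.7] world c [534.5 123.1  61. ]
b4 [[504.5, 141.2, 61.0], [505.6, 94.8, 61.0], [476.3, 95.0, 61.0], [475.7, 141.7, 61.0]] rig [[55.2, 51.2], [8.8, 48.9], [8.3, 78.2], [55.0, 80.0]] [31.9 64.6] world c [490.5 118.1  61. ]
```

Request:
apply_moves(
  moves=[
    {"travel": [15,-28,-10],"yaw": 0},
    {"travel": [35,-52,-30],"yaw": 0},
    {"travel": [55,-58,-60],"yaw": 0},
    {"travel": [61,-58,-90],"yaw": 0},
    {"travel": [61,-58,-110],"yaw": 0},
  ],
)

```text
t: 11.13
tcp_pos: [0.4899, 0.0536, 0.0819]
tcp_rot: [1.0, -0.012, -0.002, 0.0]
contact_force: [0.7, -0.0, -0.3]
width: -0.0003
finger_force: 0.0
```

Request:
apply_moves(
  moves=[
    {"travel": [0,0,-16],"yaw": 0},
    {"travel": [0,0,-28],"yaw": 0},
    {"travel": [0,0,-36],"yaw": 0},
    {"travel": [0,0,-40],"yaw": 0},
    {"travel": [0,0,-42],"yaw": 0},
  ],
)

```text
t: 11.55
tcp_pos: [0.4898, 0.0538, 0.0427]
tcp_rot: [1.0, -0.011, -0.0, -0.0]
contact_force: [-0.1, -0.0, 0.8]
width: -0.0001
finger_force: 0.0
```

Request:
apply_moves(
  moves=[
    {"travel": [0,4,0],"yaw": 0},
    {"travel": [0,8,0],"yaw": 0},
    {"travel": [0,12,0],"yaw": 0},
    {"travel": [0,16,0],"yaw": 0},
    {"travel": [0,20,0],"yaw": 0},
  ],
)

```text
t: 11.97
tcp_pos: [0.4902, 0.0738, 0.0437]
tcp_rot: [1.0, -0.011, 0.0, -0.0]
contact_force: [-0.3, 0.0, -0.4]
width: 0.0003
finger_force: 0.0
```

Request:
apply_moves(
  moves=[
    {"travel": [0,5,0],"yaw": 0},
    {"travel": [0,10,0],"yaw": 0},
    {"travel": [0,15,0],"yaw": 0},
    {"travel": [1,20,0],"yaw": 0},
    {"travel": [1,25,0],"yaw": 0},
  ],
)

```text
t: 12.38
tcp_pos: [0.4913, 0.0987, 0.0434]
tcp_rot: [1.0, -0.012, 0.0, 0.0]
contact_force: [0.8, -3.7, 3.7]
width: 0.0001
finger_force: 2.0
```

```bash
python3 - <<'E'
from h import *
s=ctrl.state();print({k:np.round(s[k],4).tolist() for k in('t','tcp_pos','contact_force')})
a=ctrl.camera('side')[130:310,165:345,::-1];b=ctrl.camera('wrist')[:,:,::-1]
a=cv2.resize(a,(300,300));b=cv2.resize(b,(500,375));a=cv2.copyMakeBorder(a,0,75,0,0,0)
cv2.imwrite('pics/push.png',np.hstack([a,b]))
E
```

```text
{'t': 12.3833, 'tcp_pos': [0.4913, 0.0987, 0.0434], 'contact_force': [0.8114, -3.6683, 3.7435]}
```

View pics/push.png

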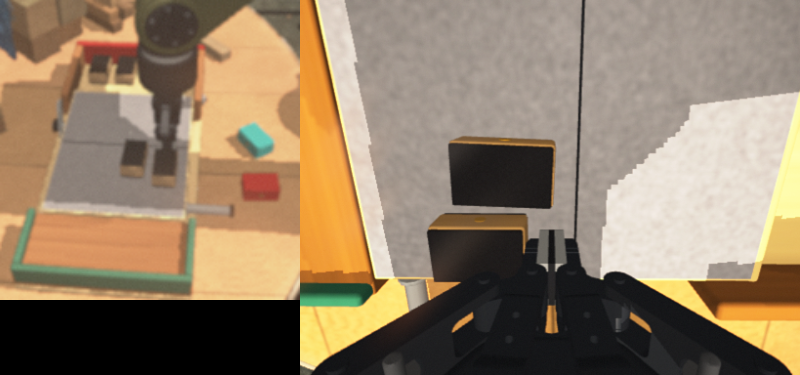

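Left: the finger is pushing the peg-side block squarely, now ahead of its neighbour. Right: its rear edge at column 527 against 555 for the neighbour puts it about 12 mm ahead of the TCP. I'll keep pushing.

Request:
apply_moves(
  moves=[
    {"travel": [0,6,0],"yaw": 0},
    {"travel": [0,12,0],"yaw": 0},
    {"travel": [0.5,18,0],"yaw": 0},
    {"travel": [0.5,24,0],"yaw": 0},
    {"travel": [0.7,30,0],"yaw": 0},
  ],
)

```text
t: 12.9
tcp_pos: [0.4917, 0.129, 0.0432]
tcp_rot: [1.0, -0.012, -0.0, -0.0]
contact_force: [0.2, -1.1, 0.6]
width: -0.0002
finger_force: 0.8
```

Request:
apply_moves(
  moves=[
    {"travel": [0,6,0],"yaw": 0},
    {"travel": [0,12,0],"yaw": 0},
    {"travel": [0.5,18,0],"yaw": 0},
    {"travel": [0.5,24,0],"yaw": 0},
    {"travel": [0.7,30,0],"yaw": 0},
  ],
)

```text
t: 13.32
tcp_pos: [0.4924, 0.1589, 0.0432]
tcp_rot: [1.0, -0.012, -0.0, -0.0]
contact_force: [0.7, -1.7, 1.1]
width: -0.0
finger_force: 0.7
```

Request:
apply_moves(
  moves=[
    {"travel": [0,6,0],"yaw": 0},
    {"travel": [0,12,0],"yaw": 0},
    {"travel": [0.5,18,0],"yaw": 0},
    {"travel": [0.5,24,0],"yaw": 0},
    {"travel": [0.7,30,0],"yaw": 0},
  ],
)

```text
t: 13.73
tcp_pos: [0.4934, 0.1888, 0.0435]
tcp_rot: [1.0, -0.012, 0.0, -0.0]
contact_force: [0.5, -2.0, 1.4]
width: -0.0001
finger_force: 1.1
```

Request:
apply_moves(
  moves=[
    {"travel": [0,6,0],"yaw": 0},
    {"travel": [0,12,0],"yaw": 0},
    {"travel": [0.5,18,0],"yaw": 0},
    {"travel": [0.5,24,0],"yaw": 0},
    {"travel": [0.7,30,0],"yaw": 0},
  ],
)

```text
t: 14.15
tcp_pos: [0.4937, 0.2189, 0.0431]
tcp_rot: [1.0, -0.012, -0.0, -0.0]
contact_force: [-0.4, -0.3, -0.2]
width: -0.0001
finger_force: 0.4
```

Request:
apply_moves(
  moves=[
    {"travel": [0,-6,0],"yaw": 0},
    {"travel": [0,-15,0],"yaw": 0},
    {"travel": [0,-25,10],"yaw": 0},
    {"travel": [0,-35,35],"yaw": 0},
    {"travel": [0,-45,65],"yaw": 0},
  ],
)

```text
t: 14.57
tcp_pos: [0.493, 0.1714, 0.1084]
tcp_rot: [1.0, -0.012, -0.002, 0.0]
contact_force: [-0.4, 0.7, 0.0]
width: -0.0001
finger_force: 0.0
```

Request:
apply_moves(
  moves=[
    {"travel": [10,-35,5],"yaw": 0},
    {"travel": [22,-70,5],"yaw": 0},
    {"travel": [34,-100,5],"yaw": 0},
    {"travel": [40,-116,0],"yaw": 0},
    {"travel": [40,-116,-15],"yaw": 0},
  ],
)

```text
t: 14.98
tcp_pos: [0.5357, 0.053, 0.0957]
tcp_rot: [1.0, -0.014, 0.002, 0.0]
contact_force: [0.2, 1.2, -0.1]
width: -0.0003
finger_force: 0.0
```

Request:
apply_moves(
  moves=[
    {"travel": [0,0,-18],"yaw": 0},
    {"travel": [0,0,-32],"yaw": 0},
    {"travel": [0,0,-42],"yaw": 0},
    {"travel": [0,0,-47],"yaw": 0},
    {"travel": [0,0,-49],"yaw": 0},
  ],
)

```text
t: 15.4
tcp_pos: [0.5337, 0.0567, 0.0442]
tcp_rot: [1.0, -0.012, -0.0, 0.0]
contact_force: [0.2, -0.5, 0.1]
width: -0.0002
finger_force: 0.0
```

Request:
apply_moves(
  moves=[
    {"travel": [0,5,0],"yaw": 0},
    {"travel": [0,10,0],"yaw": 0},
    {"travel": [0,15,0],"yaw": 0},
    {"travel": [0,20,0],"yaw": 0},
    {"travel": [0.5,25,0],"yaw": 0},
  ],
)

```text
t: 15.82
tcp_pos: [0.5345, 0.083, 0.0447]
tcp_rot: [1.0, -0.011, 0.0, -0.0]
contact_force: [0.4, -0.2, -0.1]
width: 0.0003
finger_force: 0.1
```

Request:
apply_moves(
  moves=[
    {"travel": [0,5,0],"yaw": 0},
    {"travel": [0,10,0],"yaw": 0},
    {"travel": [0.5,15,0],"yaw": 0},
    {"travel": [0.5,20,0],"yaw": 0},
    {"travel": [0.7,26,0],"yaw": 0},
  ],
)

```text
t: 16.23
tcp_pos: [0.5353, 0.1084, 0.0446]
tcp_rot: [1.0, -0.012, 0.0, 0.0]
contact_force: [0.3, -5.5, 5.5]
width: 0.0002
finger_force: 2.5
```

Request:
apply_moves(
  moves=[
    {"travel": [0,6,0],"yaw": 0},
    {"travel": [0,12,0],"yaw": 0},
    {"travel": [0.5,18,0],"yaw": 0},
    {"travel": [0.5,24,0],"yaw": 0},
    {"travel": [0.7,30,0],"yaw": 0},
  ],
)

```text
t: 16.65
tcp_pos: [0.536, 0.1386, 0.0446]
tcp_rot: [1.0, -0.012, 0.0, 0.0]
contact_force: [-0.1, -4.3, 5.2]
width: 0.0001
finger_force: 2.6
```

Request:
apply_moves(
  moves=[
    {"travel": [0,6,0],"yaw": 0},
    {"travel": [0,12,0],"yaw": 0},
    {"travel": [0.5,18,0],"yaw": 0},
    {"travel": [0.5,24,0],"yaw": 0},
    {"travel": [0.7,30,0],"yaw": 0},
  ],
)

```text
t: 17.07
tcp_pos: [0.5366, 0.1686, 0.0446]
tcp_rot: [1.0, -0.012, 0.0, 0.0]
contact_force: [-0.7, -6.4, 6.1]
width: 0.0005
finger_force: 2.8
```

Request:
apply_moves(
  moves=[
    {"travel": [0,6,0],"yaw": 0},
    {"travel": [0,12,0],"yaw": 0},
    {"travel": [0.5,18,0],"yaw": 0},
    {"travel": [0.5,24,0],"yaw": 0},
    {"travel": [0.7,30,0],"yaw": 0},
  ],
)

```text
t: 17.48
tcp_pos: [0.5372, 0.1987, 0.0444]
tcp_rot: [1.0, -0.012, 0.0, 0.0]
contact_force: [-0.4, -0.3, -0.9]
width: -0.0002
finger_force: 0.1
```

Request:
apply_moves(
  moves=[
    {"travel": [0,6,0],"yaw": 0},
    {"travel": [0,12,0],"yaw": 0},
    {"travel": [0.5,16,0],"yaw": 0},
    {"travel": [0.5,19,0],"yaw": 0},
    {"travel": [0.5,20,0],"yaw": 0},
  ],
)

```text
t: 17.9
tcp_pos: [0.5375, 0.2188, 0.0441]
tcp_rot: [1.0, -0.011, -0.0, 0.0]
contact_force: [-0.2, -0.8, -0.4]
width: -0.0001
finger_force: 0.3
```

Request:
apply_moves(
  moves=[
    {"travel": [0,-6,0],"yaw": 0},
    {"travel": [0,-15,0],"yaw": 0},
    {"travel": [-10,-30,25],"yaw": 0},
    {"travel": [-30,-50,55],"yaw": 0},
    {"travel": [-50,-70,90],"yaw": 0},
  ],
)

```text
t: 18.32
tcp_pos: [0.4877, 0.1479, 0.1315]
tcp_rot: [1.0, -0.012, -0.001, 0.0]
contact_force: [1.4, 0.8, 0.8]
width: 0.0002
finger_force: 0.0
```

Request:
apply_moves(
  moves=[
    {"travel": [-25,25,20],"yaw": 0},
    {"travel": [-50,50,40],"yaw": 0},
    {"travel": [-75,70,50],"yaw": 0},
    {"travel": [-75,70,50],"yaw": 0},
    {"travel": [-75,70,50],"yaw": 0},
  ],
)

```text
t: 18.73
tcp_pos: [0.4138, 0.2198, 0.1824]
tcp_rot: [1.0, -0.011, 0.001, -0.0]
contact_force: [-0.8, -0.1, -0.0]
width: 0.0001
finger_force: 0.0
```

```bash
python3 - <<'E'
from h import *
s=ctrl.state();print({k:np.round(s[k],4).tolist() for k in('t','tcp_pos','contact_force')})
p=np.load('rig.npy')
im=ctrl.camera('wrist')[:,:,::-1].copy();b=ctrl.camera('side')[130:310,165:345,::-1]
np.save('chk.npy',np.zeros(1))
# board free edge and the ledge's open edge
for y in (-.05,.09):
    for u,v in proj('wrist',w(p,[[.1243,y,.036],[.1273,y,.0345]])): cv2.circle(im,(int(round(u)),int(round(v))),2,(0,0,255),1)
im=cv2.resize(im,(500,375));b=cv2.copyMakeBorder(cv2.resize(b,(300,300)),0,75,0,0,0)
cv2.imwrite('pics/end.png',np.hstack([im,b]))
E
```

```text
{'t': 18.7333, 'tcp_pos': [0.4138, 0.2198, 0.1824], 'contact_force': [-0.7519, -0.1459, -0.0217]}
```

View pics/end.png

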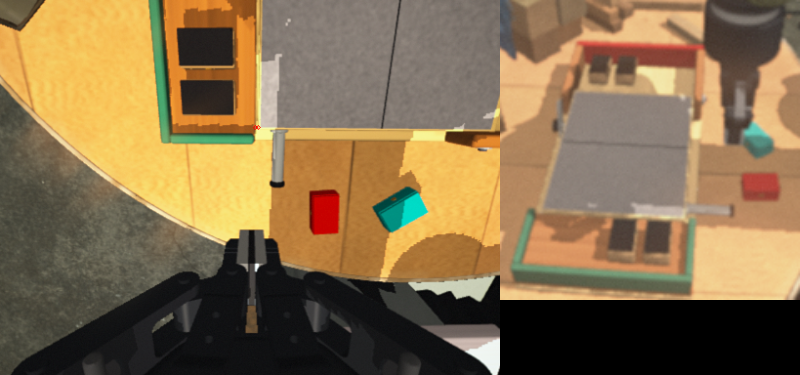

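Both good blocks lie flat and centred on the ledge, at (205,47) and (207,97), well clear of the board edge at column 257. The slick blocks are in the trough at (600,70) and (626,70), and the board is level. Handing in.

```bash
python3 -c "
from station import ctrl
print(ctrl.close_job())"
```

```text
the job is handed in; nothing more can be done
None
```

The job is handed in: the board is level, the two blocks that held are flat on the green-rimmed ledge, and the two slick ones are in the trough. It took about 19 s of the 70 s, and no pass or fail result came back.

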